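Clear the light-path tester and hold a glass cell in its beam

TASK

Sweep the four metal chips off the plate of the light-path tester with the scraper block, not with the fingers, and stand the scraper back upright on the bench, clear of the plate. Then take the tall glass cell out of its rack by its two frosted faces only, without ever touching the clear windows or tipping it over, and leave the other things where they are. Finish while still holding the cell: upright and still in the light path, midway between lamp and sensor, touching neither, at the height of the beam with its windows facing them squarely; do not let go.

Things in the scene. Friction and masses are not known exactly. Their poses are not given: they have to be found in the camera images.
- tester: fixed tester: aluminium plate 140 (x) x 330 (y) x 8 mm on the bench; grey lamp head at +y, black sensor head at -y, each 60 x 50 mm, top 88 mm above the bench (lamp fins 94), with 30 mm lens tubes facing each other, 190 mm free between them along y, open above and on both x sides. Chips can be pushed off over the long edges, x = +-70 mm. Origin: centre of the plate's underside, z up
- beam (a point): middle of the light path, midway between the two lens tubes, 58 mm above the bench, 50 mm above the plate, straight above the tester's origin; the beam runs through it level along the tester's y; axes as the tester's
- chip0: one of four alike loose dark metal chips, about 14 x 11 x 8 mm, 10 g, lying on the tester's plate, all within 50 mm of its middle in the plate's y and between 15 mm before and 40 mm beyond it in the plate's x, at any yaw; origin at the centre of its underside
- chip1: one of four alike loose dark metal chips, about 14 x 11 x 8 mm, 10 g, lying on the tester's plate, all within 50 mm of its middle in the plate's y and between 15 mm before and 40 mm beyond it in the plate's x, at any yaw; origin at the centre of its underside
- chip2: one of four alike loose dark metal chips, about 14 x 11 x 8 mm, 10 g, lying on the tester's plate, all within 50 mm of its middle in the plate's y and between 15 mm before and 40 mm beyond it in the plate's x, at any yaw; origin at the centre of its underside
- chip3: one of four alike loose dark metal chips, about 14 x 11 x 8 mm, 10 g, lying on the tester's plate, all within 50 mm of its middle in the plate's y and between 15 mm before and 40 mm beyond it in the plate's x, at any yaw; origin at the centre of its underside
- scraper: loose scraper block, about 140 g, standing on the bench beside the tester: grey foot 24 (x) x 120 (y) x 22 mm high; on it a wooden grip rib 18 (x) x 80 (y) mm, from 22 to 62 mm height. The foot's flat 120 mm sides push the chips. Origin: centre of its underside; x across its thickness, y along its length, z up
- scraper_grip (a point): point in the scraper's grip rib, 46 mm above its underside, where the fingers can pinch the 18 mm thick rib (closing along the scraper's x) and stay clear of the foot; axes as the scraper's
- rack: fixed grey rack 140 (x) x 60 (y) x 16 mm on the bench, on the tester's other side, with two pockets 8 mm deep at x = -35 and +35 mm; one holds the tall cell, the other the short one, either way round. Origin: centre of its underside
- cell: tall glass cell, loose, upright in a rack pocket: 30 (x) x 22 (y) x 58 mm high plus a 4 mm stopper, 56 g. The two broad faces, 22 mm apart across y, are frosted: grip these. The narrow ends, across x, carry the clear windows. In the rack its underside is 8 mm, the rack's top 16 mm above the bench. Origin: centre of its underside, z up; light must pass along its x, either way round
- cell_centre (a point): centre of the tall cell between its windows, 30 mm above its underside, the point to be brought onto the beam; axes as the cell's
- cell_window_a: clear window at the +x end of the tall cell, a pane 18 mm wide and 44 mm high that stands 1.6 mm proud of the end; not to be touched. Origin: its centre
- cell_window_b: the same at the -x end of the tall cell
- short_cell: a like cell only 32 mm high, in the other pocket of the rack; stays there. Origin: centre of its underside
- solder_reel: black solder reel, 54 mm across, 42 mm high, standing on the bench beyond the work; stays there. Origin: centre of its underside
- amp_board: green circuit board on a finned heat sink, 85 x 60 x 46 mm, on the bench beyond the work; stays there. Origin: centre of its underside
There are look-alikes about, which are no part of the job. What is shaped like the scraper but blue, purple or yellow is not meant.

How it is judged:
By the outcome, as a careful person would: the job done as asked, in the order asked, and still so for the second after the job is handed in, while the arm keeps its last pose, push and grip.
It also fails if it takes over 64 s, if anything falls off the work surface, if the arm or the gripper's body presses on something with over 40 N, if the wrist force passes 120 N, or if a joint passes its speed limit or range.

ROBOT

A 7-joint arm with a two-finger parallel gripper is mounted at the origin on the work surface. World frame = base frame: x ahead of the robot, y to its left, z up, the work surface at z = 0. Lengths are in m, angles in degrees, forces in N, time in s.
With the tool pointing down it reaches from about 0.425 to 0.875 m from the base axis. Payload 4.7 kg.
Tool frame: the origin (TCP) lies midway between the tips of the shut fingers; the grasp point (between the pads) lies 19 mm behind it; z points along the fingers, y is the line along which they close (so a half turn about z gives the same grasp; the last joint's range is limited). The gripper opens to 87 mm and grips with 3 to 60 N. Pads are 19 mm wide; open, the fingers measure 117 mm over their backs; the gripper's body (75 mm by 190 mm) begins 51 mm behind the grasp point.
Start: joints at [73.001, 18.392, -4.016, 83.108, 1.295, 78.541, -3.26], TCP at [0.199, -0.619, 0.223] pointing down, gripper open.
Joint ranges: [-163.93, 163.93], [-17.29, 119.83], [-79.2, 71.16], [3.27, 140.29], [-89.18, 269.18], [5.43, 117.66], [-154.24, 154.24]. Speed limits (degrees/s): [147.25, 147.25, 180, 180, 180, 180, 180].

INTERFACE

Orientations are given as [roll, pitch, yaw] about the fixed x, y, z axes, in that order (R = Rz(yaw) Ry(pitch) Rx(roll)).
In Python, from cell import env gives the robot as it stands. The module is installed in compiled form; this text tells all that it offers.
- The arm moves only by the tool step_arm, never from a script. Its argument "rows" is a list of rows, each an object with "angular": the turn, a rotation vector about the tool's x, y, z in units of pi rad (1.0 is pi rad), a list of three; "slide": the shift along the tool's x, y, z in units of 500 mm (1.0 is 500 mm), a list of three; "jaw": the opening, from 0 (shut) to 1 (fully open). A call has 1 to 10 rows; each row shifts and turns the commanded pose from where the row before left it, along the tool's axes as they then stand; what a row does not reach is not made up. A row lasts 1/8 s, in which the tool goes at most 62.5 mm and 10.7 degrees, less where a joint would pass 70% of its speed; a pose out of reach is approached as far as the arm can. A call with a number of a shift or a turn outside -1 to 1 is refused whole. A call with a gripper value outside its range is refused whole. The fingers move at their own pace and stop on an object; "newtons" is the grip in N (left out, the last holds). Time passes only in rows, so rows that do not move let the fingers close. It gives the time, the measured TCP pose, the force, the opening and the grip force at its end, in the units of the state.
- env.get_obs(): the state, without advancing time (a new reading comes with each control period).
- env.read_camera(name): name is "scene" or "top" or "wrist"; returns the picture (420x560x3 uint8, red, green, blue); there is no depth.
- env.camera_info(name): a dict with "fx", "fy", "cx", "cy" (pixels), "R" (3x3) and "t" (3): a world point X has camera coordinates R X + t. Camera axes: x right, y down, z forward; pixel columns grow to the right and rows downward; lengths in m; the calibration is good to about 2 mm. A picture is of the moment at which its call begins: read the wrist's pose just before it. camera_info takes no time and is no camera call; for the wrist camera it gives the pose at the moment of the call.
- env.sign_off(): hands the job in; it is judged then, once.
The state is a dict: "time_s": time; "qpos": joint angles; "joint_velocities": joint speeds; "effort": joint torques, N m; "tool_pos": TCP position; "tool_rot": TCP orientation; "force": force on the tool from outside, world axes, zero at the start; "wrist_torque": the same for the moment, N m; "grip_width": finger opening in m; "grasp_force": force on a finger pad.
Only numpy, scipy, OpenCV 4.12 (cv2) and the standard library are available. Lean on these libraries where they do the work, as an engineer would, in place of code of your own. Each camera call takes 0.05 s, during which the arm holds its last target. There are 200 camera calls.

## Working session

There is one attempt and no reset: what is moved stays moved. The work goes in short steps, Python scripts to look and compute and a tool call to move; the robot and the scene stay as the last step left them, time stands still between calls to the robot, and variables do not carry over. Pictures are saved under pics/ and viewed, at most 10 in all, crops included, and the job is handed in when it is done.

Besides the shell and the picture viewer there is one more tool, called after "Request:" as a command line: name --argument value ..., lists and objects as JSON in quotes. step_arm: Moves the arm, as the interface text tells. Shifts and turns lie within -1 to 1; 1 stands for 500 mm of shift or pi rad of turn. Its arguments: {"type":"object","properties":{"rows":{"type":"array"},"newtons":{"type":"number"}},"required":["rows"]}

```bash
mkdir -p pics
python3 - <<'E'
from cell import env
import cv2, numpy as np
for n in ["top","scene"]:
    im=env.read_camera(n); cv2.imwrite(f"pics/{n}0.png",cv2.resize(im[:,:,::-1],(800,600),interpolation=cv2.INTER_CUBIC))
    np.save(f"pics/{n}0.npy",im)
    i=env.camera_info(n); print(n,i)
o=env.get_obs(); print(o['tool_pos'],o['tool_rot'],o['time_s'],o['grip_width'])
E
```

```text
top {'fx': 476.7685429574436, 'fy': 476.7685429574436, 'cx': 280.5556285219324, 'cy': 206.98998071354575, 'R': array([[-2.49375090e-02, -9.99685221e-01, -2.75317769e-03],
       [-9.90053063e-01,  2.50785049e-02, -1.38441327e-01],
       [ 1.38466794e-01, -7.26589831e-04, -9.90366810e-01]]), 't': array([-0.00295483,  0.5189234 ,  1.17286021])}
scene {'fx': 418.36441826899835, 'fy': 418.36441826899835, 'cx': 281.0726641681984, 'cy': 215.3373023845205, 'R': array([[-0.55063936,  0.83467669, -0.01054104],
       [ 0.59924677,  0.38647122, -0.7011015 ],
       [-0.58111927, -0.39237076, -0.71298357]]), 't': array([ 0.31056443, -0.26303592,  1.26285163])}
[ 0.19860267 -0.61840205  0.22158022] [-1.79901831e+02  5.67195124e-03  1.78117122e+01] 0.1 0.08719060963950888
```

View pics/top0.png

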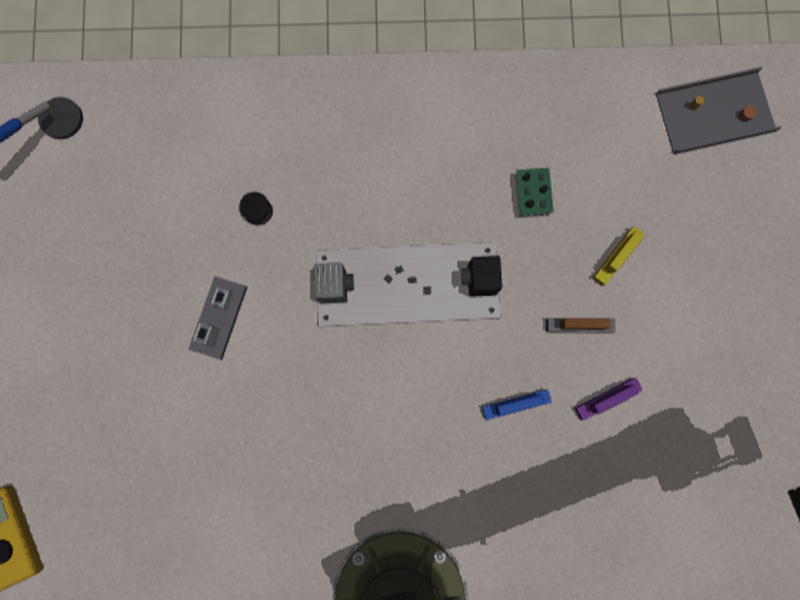

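View pics/scene0.png

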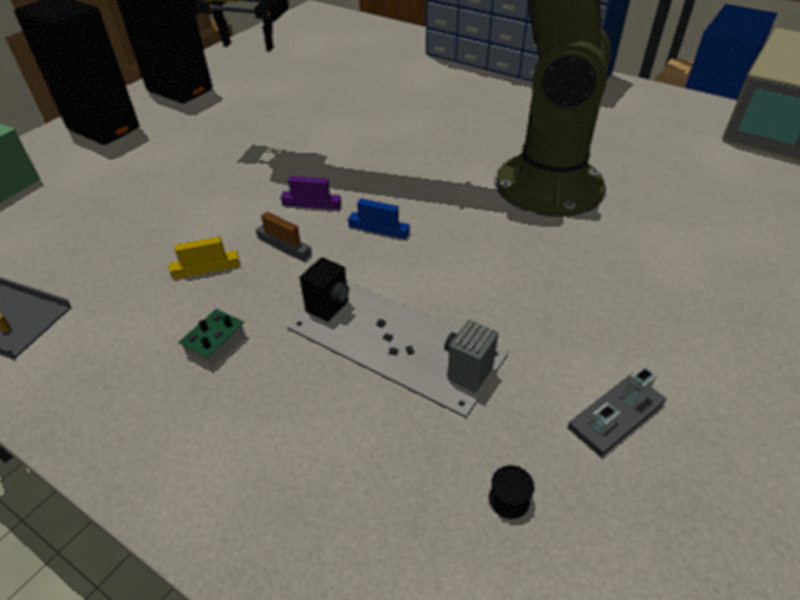

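The top view shows the tester plate at (318..500, 245..325), lamp on the left and sensor on the right. Four chips lie at about (388,279), (399,269), (412,280) and (427,290). The rack is at (218,318).

Scraper candidates:
- (580,325): grey foot with a wooden rib, which fits the description.
- (516,404) blue, (608,398) purple and (620,256) yellow: look-alikes.

For the tall cell, the one at top (203,332) / scene (640,378) looks taller than the one at top (220,296) / scene (605,415). I'll confirm both in enlarged crops.

Run:
```python
import cv2, numpy as np
t=np.load("pics/top0.npy")[:,:,::-1]; s=np.load("pics/scene0.npy")[:,:,::-1]
def crop(im,x0,y0,w,h,k): return cv2.resize(im[y0:y0+h,x0:x0+w],None,fx=k,fy=k,interpolation=cv2.INTER_CUBIC)
c=np.zeros((600,800,3),np.uint8)
# plate+scraper at top: x215..435,y165..240 k=3.6 
a=crop(t,215,163,222,76,3.6); c[:a.shape[0],:min(800,a.shape[1])]=a[:,:800]
b=crop(t,128,188,50,66,4.8); c[280:280+b.shape[0],:b.shape[1]]=b
d=crop(s,393,248,80,72,4.4); c[280:280+d.shape[0],260:260+d.shape[1]]=d
e=crop(s,175,140,50,50,3.4); c[280:280+e.shape[0],625:625+e.shape[1]]=e
cv2.imwrite("pics/crop1.png",c)
```

```text
(no output)
```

View pics/crop1.png

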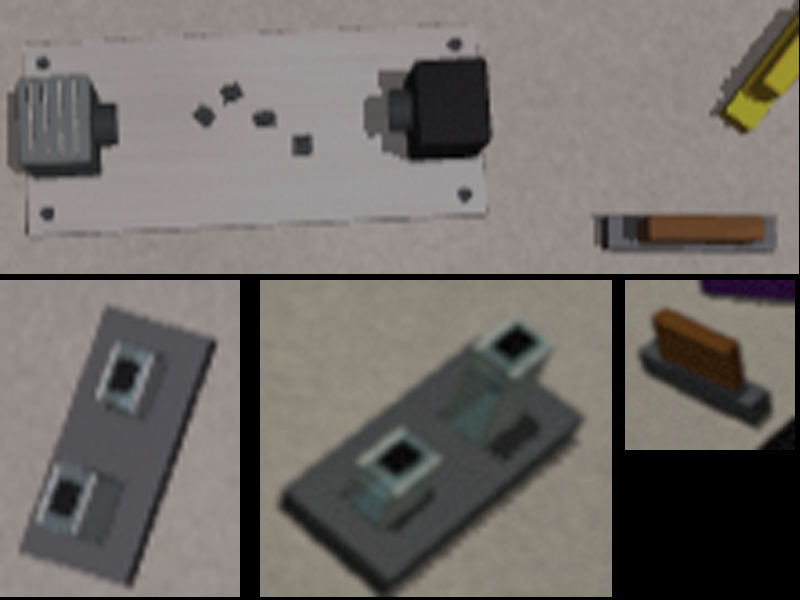

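The crop confirms both. The scraper with the wooden rib and grey foot is at (690,230) in the crop. The tall cell is the rack's near one: its stopper is at (66,497) in the top crop and (515,343) in the scene crop.

```bash
cat > h.py <<'E'
from cell import env
import numpy as np, cv2
from scipy.spatial.transform import Rotation as Ro
def ray(i,u,v,z):
    d=i['R'].T@np.array([(u-i['cx'])/i['fx'],(v-i['cy'])/i['fy'],1]); c=-i['R'].T@i['t']
    return c+d*(z-c[2])/d[2]
def proj(i,X):
    p=np.asarray(X)@i['R'].T+i['t']; return np.c_[i['fx']*p[:,0]/p[:,2]+i['cx'],i['fy']*p[:,1]/p[:,2]+i['cy']]
def rt(): 
    o=env.get_obs(); return np.array(o['tool_pos']),Ro.from_euler('xyz',o['tool_rot'],degrees=True),o
def plan(pos,yaw):
    "shift in slide units along current tool axes & turn in pi about tool axes, to tool-down pose with tool yaw"
    p,R,o=rt(); T=Ro.from_euler('xyz',[180,0,yaw],degrees=True)
    s=R.inv().apply(np.array(pos)-p); a=(R.inv()*T).as_rotvec()
    print('now',p.round(4),np.round(o['tool_rot'],2),'t',round(o['time_s'],2),'grip',round(o['grip_width'],4),round(o['grasp_force'],1))
    print('slide',(s/.5).round(4),'ang',(a/np.pi).round(4))
E
python3 - <<'E'
from h import *
i=env.camera_info('top'); 
def P(x0,y0,k,px,py,z): return ray(i,(px+.5)/k-.5+x0,(py+.5)/k-.5+y0,z)
A=lambda px,py,z:P(215,163,3.6,px,py,z)
B=lambda px,py,z:P(128,188,4.8,px,py-280,z)
for n,p in dict(TL=(24,43),TR=(478,27),BL=(28,234),BR=(487,214),s1=(42,63),s2=(455,44),s3=(47,213),s4=(464,194)).items(): print(n,A(*p,.008)[:2].round(4))
for p in [(204,116),(231,92),(264,118),(302,145)]: print('chip',A(*p,.016)[:2].round(4))
for p in [(650,216),(763,216),(764,240),(640,240)]: print('rib',A(*p,.062)[:2].round(4))
for p in [(604,214),(776,214),(776,250),(604,250)]: print('foot',A(*p,.022)[:2].round(4))
print('cell',B(66,497,.07)[:2].round(4),[B(*p,.066)[:2].round(4) for p in [(55,463),(98,468),(80,533),(37,527)]])
print('short',B(124,377,.044)[:2].round(4))
for p in [(107,306),(214,342),(130,585),(21,550)]: print('rack',B(*p,.016)[:2].round(4))
plan([.5,-.25,.25],0)
E
```

```text
TL [0.6123 0.1371]
TR [ 0.6157 -0.1937]
BL [0.4726 0.1353]
BR [ 0.4787 -0.1941]
s1 [0.5971 0.1241]
s2 [ 0.6035 -0.1765]
s3 [0.4874 0.1215]
s4 [ 0.4936 -0.1783]
chip [0.5538 0.0071]
chip [ 0.5708 -0.0127]
chip [ 0.5512 -0.0359]
chip [ 0.5309 -0.0626]
rib [ 0.4689 -0.2978]
rib [ 0.467  -0.3752]
rib [ 0.4505 -0.3748]
rib [ 0.4526 -0.29  ]
foot [ 0.4752 -0.275 ]
foot [ 0.4721 -0.3968]
foot [ 0.4466 -0.395 ]
foot [ 0.4496 -0.2736]
cell [0.4588 0.3262] [array([0.4768, 0.3333]), array([0.4736, 0.3112]), array([0.4405, 0.3199]), array([0.4442, 0.3419])]
short [0.5236 0.3043]
rack [0.5666 0.3215]
rack [0.5455 0.2636]
rack [0.4161 0.3073]
rack [0.4361 0.3655]
now [ 0.1986 -0.6184  0.2216] [-1.799e+02  1.000e-02  1.781e+01] t 0.1 grip 0.0872 0.0
slide [ 0.7993 -0.5172 -0.056 ] ang [-0.0005  0.0001  0.099 ]
```

Request:
step_arm --rows '[{"slide":[0.0838,-0.0474,0.0125],"angular":[0,0,0],"jaw":1},{"slide":[0.0838,-0.0474,0.0125],"angular":[0,0,0],"jaw":1},{"slide":[0.0838,-0.0474,0.0125],"angular":[0,0,0],"jaw":1},{"slide":[0.0838,-0.0474,0.0125],"angular":[0,0,0],"jaw":1},{"slide":[0.0838,-0.0474,0.0125],"angular":[0,0,0],"jaw":1},{"slide":[0.0838,-0.0474,0.0125],"angular":[0,0,0],"jaw":1},{"slide":[0.0838,-0.0474,0.0125],"angular":[0,0,0],"jaw":1},{"slide":[0.0838,-0.0474,0.0125],"angular":[0,0,0],"jaw":1},{"slide":[0,0,0],"angular":[0,0,-0.049],"jaw":1},{"slide":[0,0,0],"angular":[0,0,-0.049],"jaw":1}]'

```text
time_s: 1.35
tool_pos: [0.4602, -0.3348, 0.1719]
tool_rot: [-179.9, 0.0, 35.9]
force: [0.6, -1.2, -0.4]
grip_width: 0.0871
grasp_force: 0.0
```

Request:
step_arm --rows '[{"slide":[0,0,0],"angular":[0,0,-0.049],"jaw":1},{"slide":[0,0,0],"angular":[0,0,-0.049],"jaw":1},{"slide":[0,0,0],"angular":[0,0,-0.049],"jaw":1},{"slide":[0,0,0],"angular":[0,0,-0.049],"jaw":1},{"slide":[0,0,0],"angular":[0,0,-0.049],"jaw":1},{"slide":[0,0,0],"angular":[0,0,-0.049],"jaw":1},{"slide":[0,0,0],"angular":[0,0,0],"jaw":1}]'

```text
time_s: 2.22
tool_pos: [0.4596, -0.3357, 0.1721]
tool_rot: [-180.0, -0.0, 88.3]
force: [-0.1, 0.8, -0.4]
grip_width: 0.0868
grasp_force: 0.0
```

Run:
```python
from h import *
plan([.46,-.335,.17],88.6); print(env.get_obs()['qpos'])
i=env.camera_info('wrist'); im=env.read_camera('wrist'); np.save('pics/w1.npy',im)
cv2.imwrite('pics/w1.png',cv2.resize(im[:,:,::-1],(800,600),interpolation=cv2.INTER_CUBIC)); np.save('pics/w1i.npy',i,allow_pickle=True)
c,s=np.cos(np.radians(-1.4)),np.sin(np.radians(-1.4))
X=[[.46+c*x-s*y,-.335+s*x+c*y,.062] for x in(-.009,.009) for y in(-.04,.04)]
print('rib corners expected (800px)',((proj(i,X)+.5)*800/560-.5).round(1))
```

```text
now [ 0.4596 -0.3357  0.1721] [-1.7997e+02 -3.0000e-02  8.8270e+01] t 2.23 grip 0.0868 0.0
slide [0.0015 0.0007 0.0043] ang [-0.0002 -0.0002 -0.0018]
[ 55.24246148  11.91914601 -24.64281326  98.02557247   5.21066373
  71.2294248   27.65383034]
rib corners expected (800px) [[379.3 354.6]
 [377.6 226.3]
 [408.  354.5]
 [408.4 226.1]]
```

View pics/w1.png

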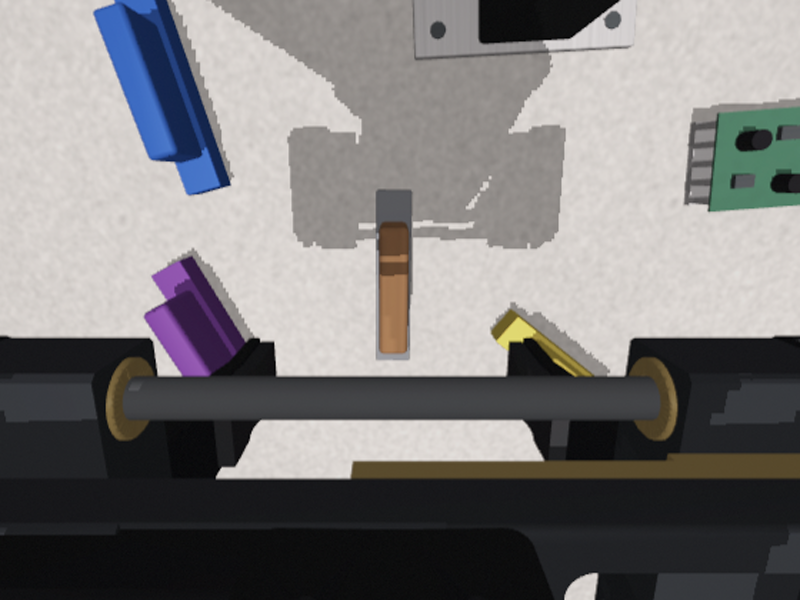

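The rib spans columns 379–408 and rows 222–353, against predicted 378–408 and 226–354, so the scraper pose is confirmed. The blue, purple and yellow blocks are clear of the fingers. Descending to grasp.

Request:
step_arm --rows '[{"slide":[0,0,0.058],"angular":[0,0,0],"jaw":0.6},{"slide":[0,0,0.058],"angular":[0,0,0],"jaw":0.6},{"slide":[0,0,0.058],"angular":[0,0,0],"jaw":0.6},{"slide":[0,0,0.058],"angular":[0,0,0],"jaw":0.6},{"slide":[0,0,0.04],"angular":[0,0,0],"jaw":0.6},{"slide":[0,0,0.018],"angular":[0,0,0],"jaw":0.6},{"slide":[0,0,0],"angular":[0,0,0],"jaw":0.6}]' --newtons 30

```text
time_s: 3.15
tool_pos: [0.4599, -0.3358, 0.0274]
tool_rot: [-180.0, -0.0, 88.3]
force: [0.5, -0.2, 0.4]
grip_width: 0.0523
grasp_force: 0.0
```

Request:
step_arm --rows '[{"slide":[0,0,0],"angular":[0,0,0],"jaw":0},{"slide":[0,0,0],"angular":[0,0,0],"jaw":0},{"slide":[0,0,0],"angular":[0,0,0],"jaw":0},{"slide":[0,0,0],"angular":[0,0,0],"jaw":0},{"slide":[0,0,0],"angular":[0,0,0],"jaw":0},{"slide":[0,0,0],"angular":[0,0,0],"jaw":0}]'

```text
time_s: 3.9
tool_pos: [0.46, -0.3359, 0.0277]
tool_rot: [180.0, 0.0, 88.4]
force: [0.5, 0.3, 1.1]
grip_width: 0.0175
grasp_force: 30.0
```

Request:
step_arm --rows '[{"slide":[0,0,-0.04],"angular":[0,0,0],"jaw":0},{"slide":[0,0,-0.07],"angular":[0,0,0],"jaw":0},{"slide":[0,0,-0.07],"angular":[0,0,0],"jaw":0},{"slide":[0,0,-0.07],"angular":[0,0,0],"jaw":0},{"slide":[0.1,0.01,0],"angular":[0,0,0],"jaw":0},{"slide":[0.1,0.01,0],"angular":[0,0,0],"jaw":0},{"slide":[0.1,0.01,0],"angular":[0,0,0],"jaw":0},{"slide":[0.1,0.01,0],"angular":[0,0,0],"jaw":0},{"slide":[0.1,0.01,0],"angular":[0,0,0],"jaw":0},{"slide":[0.1,0.01,0],"angular":[0,0,0],"jaw":0}]'

```text
time_s: 5.15
tool_pos: [0.4986, -0.0352, 0.1539]
tool_rot: [179.9, 0.1, 88.4]
force: [0.4, 0.0, -1.4]
grip_width: 0.0179
grasp_force: 30.0
```

Request:
step_arm --rows '[{"slide":[0.016,0,0],"angular":[0,0,-0.0156],"jaw":0},{"slide":[0,0,0],"angular":[0,0,0],"jaw":0}]'

```text
time_s: 5.4
tool_pos: [0.4987, -0.0287, 0.1533]
tool_rot: [180.0, 0.1, 91.3]
force: [-0.3, 0.3, -1.1]
grip_width: 0.0176
grasp_force: 30.0
```

Run:
```python
from h import *
plan([.497,-.029,.148],91.2)
im=env.read_camera('wrist'); np.save('pics/w2.npy',im); i=env.camera_info('wrist'); np.save('pics/w2i.npy',i,allow_pickle=True)
im=env.read_camera('wrist')
cv2.imwrite('pics/w2.png',cv2.resize(im[:,:,::-1],(800,600),interpolation=cv2.INTER_CUBIC))
```

```text
now [ 0.4987 -0.0287  0.1533] [1.7997e+02 6.0000e-02 9.1260e+01] t 5.4 grip 0.0176 30.0
slide [-0.0005 -0.0035  0.0106] ang [0.0002 0.0004 0.0003]
```

View pics/w2.png

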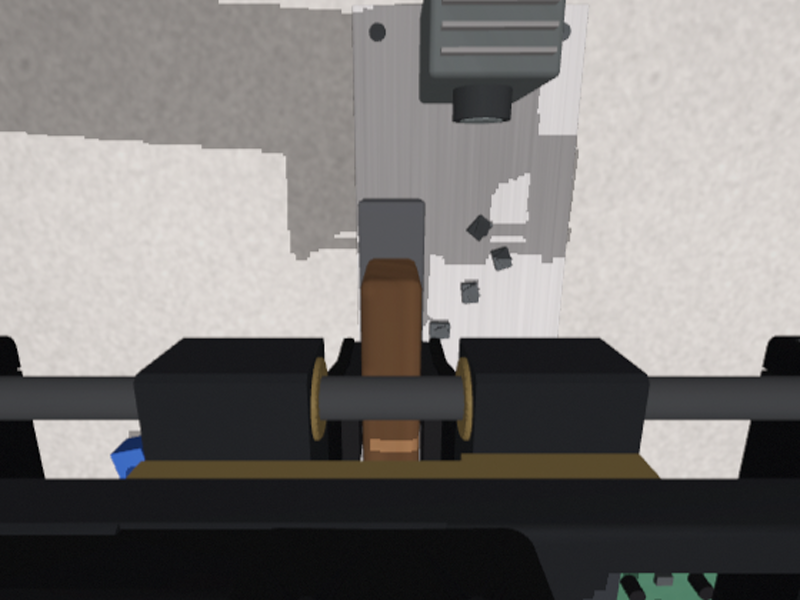

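The scraper is held upright (foot columns 358–425). The chips are at (479,227), (501,258), (470,292) and (440,328), all to the right of the foot, with plate edges at about 353 and 585.

Run:
```python
from h import *
i=env.camera_info('wrist')
k=.7
f=lambda u,v,z: ray(i,(u+.5)*k-.5,(v+.5)*k-.5,z)[:2].round(4)
for p in [(479,227),(501,258),(470,292),(440,328)]: print('chip',f(*p,.014))
print('screw',f(377,32,.008),'plate L',f(353,12,.008),f(357,180,.008),'R',f(586,30,.008),f(571,240,.008),'tube end',f(453,121,.058),f(510,121,.058))
```

```text
chip [0.5538 0.0075]
chip [ 0.5696 -0.0124]
chip [ 0.5506 -0.0358]
chip [ 0.5317 -0.0615]
screw [0.4866 0.1212] plate L [0.4724 0.1316] [0.4746 0.0355] R [0.611  0.1245] [ 6.165e-01 -6.000e-04] tube end [0.5283 0.0666] [0.558  0.0672]
```

Request:
step_arm --rows '[{"slide":[0,-0.008,0.05],"angular":[0,0,0],"jaw":0},{"slide":[0,0,0.05],"angular":[0,0,0],"jaw":0},{"slide":[0,0,0.05],"angular":[0,0,0],"jaw":0},{"slide":[0,0,0.05],"angular":[0,0,0],"jaw":0},{"slide":[0,0,0.02],"angular":[0,0,0],"jaw":0},{"slide":[0,0,0.01],"angular":[0,0,0],"jaw":0},{"slide":[0,0,0],"angular":[0,0,0],"jaw":0},{"slide":[0,0,0],"angular":[0,0,0],"jaw":0}]'

```text
time_s: 6.5
tool_pos: [0.4954, -0.0291, 0.0384]
tool_rot: [179.9, 0.0, 91.2]
force: [-1.1, 0.5, -0.9]
grip_width: 0.0177
grasp_force: 30.0
```

Request:
step_arm --rows '[{"slide":[0,0,0.0025],"angular":[0,0,0],"jaw":0},{"slide":[0,0.0123,0],"angular":[0,0,0],"jaw":0},{"slide":[0,0.0123,0],"angular":[0,0,0],"jaw":0},{"slide":[0,0.0123,0],"angular":[0,0,0],"jaw":0},{"slide":[0,0.0123,0],"angular":[0,0,0],"jaw":0},{"slide":[0,0.0123,0],"angular":[0,0,0],"jaw":0},{"slide":[0,0.0123,0],"angular":[0,0,0],"jaw":0},{"slide":[0,0.0123,0],"angular":[0,0,0],"jaw":0},{"slide":[0,0.0123,0],"angular":[0,0,0],"jaw":0},{"slide":[0,0.0123,0],"angular":[0,0,0],"jaw":0}]'

```text
time_s: 7.75
tool_pos: [0.5504, -0.0278, 0.0362]
tool_rot: [-180.0, 0.0, 91.2]
force: [-1.3, -0.1, -0.2]
grip_width: 0.0179
grasp_force: 30.0
```

Request:
step_arm --rows '[{"slide":[0,0.0123,0],"angular":[0,0,0],"jaw":0},{"slide":[0,0.0123,0],"angular":[0,0,0],"jaw":0},{"slide":[0,0.0123,0],"angular":[0,0,0],"jaw":0},{"slide":[0,0.0123,0],"angular":[0,0,0],"jaw":0},{"slide":[0,0.0123,0],"angular":[0,0,0],"jaw":0},{"slide":[0,0.0123,0],"angular":[0,0,0],"jaw":0},{"slide":[0,0.0123,0],"angular":[0,0,0],"jaw":0},{"slide":[0,0.0123,0],"angular":[0,0,0],"jaw":0},{"slide":[0,0.0123,0],"angular":[0,0,0],"jaw":0},{"slide":[0,0.0123,0],"angular":[0,0,0],"jaw":0}]'

```text
time_s: 9.0
tool_pos: [0.612, -0.0265, 0.0363]
tool_rot: [180.0, 0.0, 91.2]
force: [-0.6, -0.1, -0.4]
grip_width: 0.0179
grasp_force: 30.0
```

Request:
step_arm --rows '[{"slide":[0,0.0123,0],"angular":[0,0,0],"jaw":0},{"slide":[0,0.0123,0],"angular":[0,0,0],"jaw":0},{"slide":[0,0,0],"angular":[0,0,0],"jaw":0},{"slide":[0,0,0],"angular":[0,0,0],"jaw":0}]'

```text
time_s: 9.5
tool_pos: [0.6236, -0.0262, 0.0361]
tool_rot: [-180.0, 0.0, 91.2]
force: [0.1, 0.1, -0.6]
grip_width: 0.0181
grasp_force: 30.0
```

Run:
```python
from h import *
plan([.62,-.029,.148],91.2)
a=env.read_camera('wrist')[:,:,::-1]; b=env.read_camera('top')[:,:,::-1]
c=np.zeros((600,800,3),np.uint8)
A=cv2.resize(a[100:310,100:560],None,fx=1.7,fy=1.7,interpolation=cv2.INTER_CUBIC)[:,:800]; c[:A.shape[0],:A.shape[1]]=A
B=cv2.resize(b[155:230,205:400],None,fx=3,fy=3,interpolation=cv2.INTER_CUBIC); c[365:365+B.shape[0],:B.shape[1]]=B
cv2.imwrite('pics/c3.png',c)
```

```text
now [ 0.6236 -0.0262  0.0361] [-179.98    0.     91.18] t 9.5 grip 0.0181 30.0
slide [-0.0054 -0.0074 -0.2237] ang [-0.0001  0.     -0.0001]
```

View pics/c3.png

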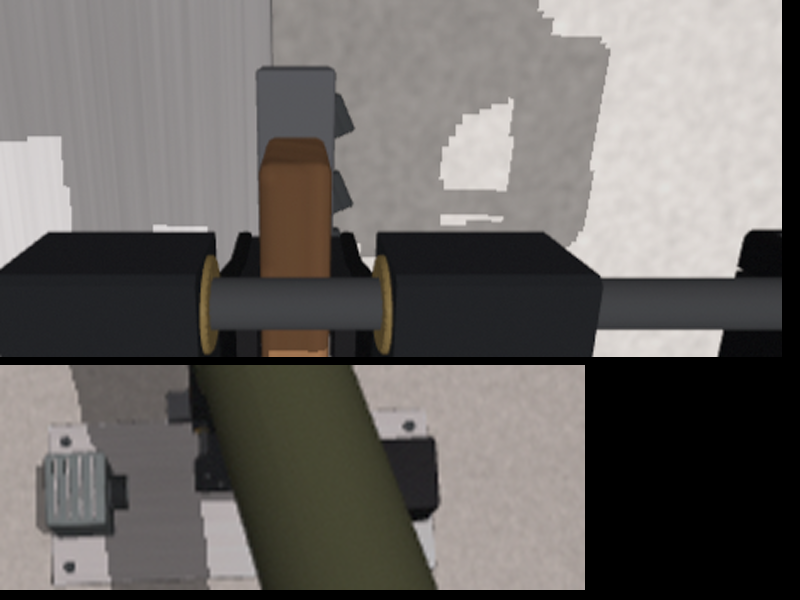

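All chips have been pushed about 20 mm past the plate's edge (seen at (343,115) and (342,192) beyond the foot), so nothing is left on the swept plate. Backing off, lifting and returning the scraper.

Request:
step_arm --rows '[{"slide":[0,-0.008,0],"angular":[0,0,0],"jaw":0},{"slide":[0,0,-0.03],"angular":[0,0,0],"jaw":0},{"slide":[0,0,-0.07],"angular":[0,0,0],"jaw":0},{"slide":[0,0,-0.07],"angular":[0,0,0],"jaw":0},{"slide":[0,0,-0.07],"angular":[0,0,0],"jaw":0},{"slide":[-0.1,-0.055,0],"angular":[0,0,0],"jaw":0},{"slide":[-0.1,-0.055,0],"angular":[0,0,0],"jaw":0},{"slide":[-0.1,-0.055,0],"angular":[0,0,0],"jaw":0},{"slide":[-0.1,-0.055,0],"angular":[0,0,0],"jaw":0},{"slide":[-0.1,-0.055,0],"angular":[0,0,0],"jaw":0}]'

```text
time_s: 10.85
tool_pos: [0.4868, -0.2806, 0.1579]
tool_rot: [179.9, 0.1, 91.2]
force: [-0.1, -0.6, -0.2]
grip_width: 0.0174
grasp_force: 30.0
```

Request:
step_arm --rows '[{"slide":[-0.1,-0.055,0],"angular":[0,0,0],"jaw":0},{"slide":[0,0,0],"angular":[0,0,0],"jaw":0}]'

```text
time_s: 11.1
tool_pos: [0.4574, -0.3357, 0.1572]
tool_rot: [-179.9, 0.2, 90.6]
force: [0.6, 1.1, -1.5]
grip_width: 0.0181
grasp_force: 30.0
```

Run:
```python
from h import *
plan([.46,-.335,.030],88.4)
```

```text
now [ 0.4574 -0.3357  0.1572] [-179.95    0.19   90.62] t 11.1 grip 0.0181 30.0
slide [0.0022 0.0055 0.2545] ang [-0.0003  0.0011  0.0123]
```

Request:
step_arm --rows '[{"slide":[0,0,0.06],"angular":[0,0,0],"jaw":0},{"slide":[0,0,0.06],"angular":[0,0,0],"jaw":0},{"slide":[0,0,0.06],"angular":[0,0,0],"jaw":0},{"slide":[0,0,0.05],"angular":[0,0,0],"jaw":0},{"slide":[0,0,0.02],"angular":[0,0,0],"jaw":0},{"slide":[0,0,0.004],"angular":[0,0,0],"jaw":0},{"slide":[0,0,0.002],"angular":[0,0,0],"jaw":0},{"slide":[0,0,0],"angular":[0,0,0],"jaw":0},{"slide":[0,0,0],"angular":[0,0,0],"jaw":0}]'

```text
time_s: 12.22
tool_pos: [0.4613, -0.33, 0.029]
tool_rot: [180.0, 0.0, 91.2]
force: [-0.3, 0.1, -1.2]
grip_width: 0.0181
grasp_force: 30.0
```

Request:
step_arm --rows '[{"slide":[0,0,0.0016],"angular":[0,0,0],"jaw":0},{"slide":[0,0,0.0008],"angular":[0,0,0],"jaw":0},{"slide":[0,0,0],"angular":[0,0,0],"jaw":0}]'

```text
time_s: 12.6
tool_pos: [0.4612, -0.3299, 0.0277]
tool_rot: [180.0, 0.0, 91.2]
force: [-0.6, 1.4, 4.7]
grip_width: 0.0178
grasp_force: 30.0
```

Request:
step_arm --rows '[{"slide":[0,0,0],"angular":[0,0,0],"jaw":0.5},{"slide":[0,0,0],"angular":[0,0,0],"jaw":0.5},{"slide":[0,0,0],"angular":[0,0,0],"jaw":0.5},{"slide":[0,0,-0.03],"angular":[0,0,0],"jaw":0.5},{"slide":[0,0,-0.07],"angular":[0,0,0],"jaw":0.5},{"slide":[0,0,-0.07],"angular":[0,0,0],"jaw":0.5},{"slide":[0,0,-0.07],"angular":[0,0,0],"jaw":0.5},{"slide":[0,0,-0.07],"angular":[0,0,0],"jaw":0.5},{"slide":[0,0,-0.07],"angular":[0,0,0],"jaw":0.5},{"slide":[0,0,-0.06],"angular":[0,0,0],"jaw":0.5}]'

```text
time_s: 13.85
tool_pos: [0.4613, -0.3296, 0.2499]
tool_rot: [179.9, 0.1, 91.2]
force: [-0.1, -0.5, -0.5]
grip_width: 0.0439
grasp_force: 0.0
```

Request:
step_arm --rows '[{"slide":[0.1,0.002,0],"angular":[0,0,0],"jaw":0.5},{"slide":[0.1,0.002,0],"angular":[0,0,0],"jaw":0.5},{"slide":[0.1,0.002,0],"angular":[0,0,0],"jaw":0.5},{"slide":[0.1,0.002,0],"angular":[0,0,0],"jaw":0.5},{"slide":[0.1,0.002,0],"angular":[0,0,0],"jaw":0.5},{"slide":[0.1,0.002,0],"angular":[0,0,0],"jaw":0.5},{"slide":[0.1,0.002,0],"angular":[0,0,0],"jaw":0.5},{"slide":[0.1,0.002,0],"angular":[0,0,0],"jaw":0.5},{"slide":[0.1,0.002,0],"angular":[0,0,0],"jaw":0.5},{"slide":[0.1,0.002,0],"angular":[0,0,0],"jaw":0.5}]'

```text
time_s: 15.1
tool_pos: [0.4606, 0.1722, 0.2482]
tool_rot: [179.9, 0.1, 91.2]
force: [1.1, 0.4, -0.8]
grip_width: 0.0433
grasp_force: 0.0
```

Request:
step_arm --rows '[{"slide":[0.1,0.002,0],"angular":[0,0,0],"jaw":0.5},{"slide":[0.1,0.002,0],"angular":[0,0,0],"jaw":0.5},{"slide":[0.1,0.002,0],"angular":[0,0,0],"jaw":0.5},{"slide":[0,0,0],"angular":[0,0,-0.056],"jaw":0.5},{"slide":[0,0,0],"angular":[0,0,-0.056],"jaw":0.5},{"slide":[0,0,0],"angular":[0,0,-0.056],"jaw":0.5},{"slide":[0,0,0],"angular":[0,0,-0.056],"jaw":0.5},{"slide":[0,0,0],"angular":[0,0,-0.056],"jaw":0.5},{"slide":[0,0,0],"angular":[0,0,-0.056],"jaw":0.5},{"slide":[0,0,0],"angular":[0,0,-0.056],"jaw":0.5}]'

```text
time_s: 16.35
tool_pos: [0.4608, 0.3203, 0.2479]
tool_rot: [-180.0, 0.1, 162.1]
force: [-0.9, -0.0, 0.3]
grip_width: 0.0435
grasp_force: 0.0
```

Run:
```python
from h import *
plan([.459,.326,.2],161.5); print(env.get_obs()['qpos'].round(0))
i=env.camera_info('wrist'); print(((proj(i,[[.4588,.3262,.07],[.5236,.3043,.044]])+.5)/.7-.5).round(0))
top=env.read_camera('top')[:,:,::-1]
a=env.read_camera('wrist')[:,:,::-1]; c=cv2.resize(a,(800,600),interpolation=cv2.INTER_CUBIC)
B=cv2.resize(top[155:250,205:450],(588,228),interpolation=cv2.INTER_CUBIC); c[372:,106:694]=B
cv2.imwrite('pics/w4.png',c)
```

```text
now [0.4608 0.3203 0.2479] [-1.7999e+02  6.0000e-02  1.6205e+02] t 16.35 grip 0.0435 0.0
slide [0.007  0.0097 0.0958] ang [-0.      0.0003  0.0031]
[ 24.  22. -76.  92.  21.  83.  18.]
[[398. 268.]
 [396. 342.]]
```

View pics/w4.png

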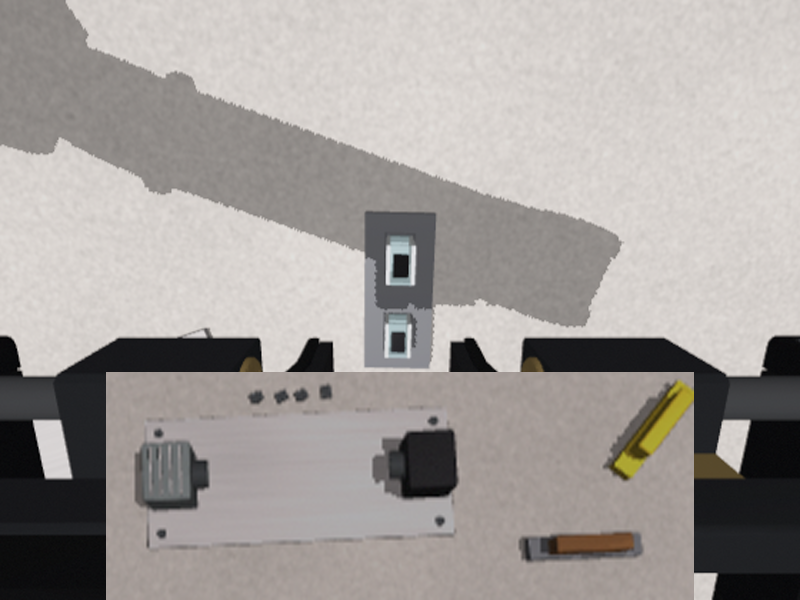

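The plate is clear, the four chips lie on the bench beyond it, and the scraper stands upright. The tall cell's stopper is at (401,266) and its top frame spans about 386–416. I'll enlarge the crop to measure its yaw and centre.

Run:
```python
from h import *
i=env.camera_info('wrist'); np.save('pics/w5i.npy',i,allow_pickle=True)
a=env.read_camera('wrist')[:,:,::-1]
cv2.imwrite('pics/w5.png',cv2.resize(a[142:262,240:320],None,fx=5,fy=5,interpolation=cv2.INTER_CUBIC))
print(env.get_obs()['tool_pos'],env.get_obs()['qpos'].round(1))
```

```text
[0.46073292 0.3204523  0.24767482] [ 23.8  21.7 -75.8  92.1  21.2  82.8  17.7]
```

View pics/w5.png

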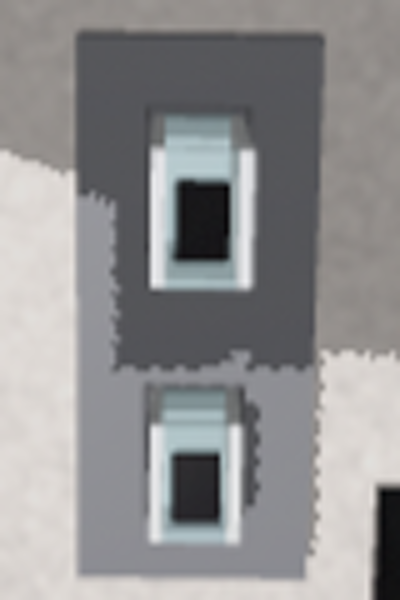

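Run:
```python
from h import *
i=env.camera_info('wrist'); p,R,o=rt()
f=lambda u,v,z: ray(i,(u+.5)/5-.5+240,(v+.5)/5-.5+142,z)
def show(n,pts,z):
    P=np.array([f(u,v,z) for u,v in pts]); L=R.inv().apply(P-p)
    print(n,'world',P[:,:2].mean(0).round(4),'tool',(L[:,:2].mean(0)*1e3).round(1)); print((L[:,:2]*1e3).round(1).tolist())
show('celltop',[(149,147),(256,150),(254,290),(150,289)],.066)
show('stopper',[(177,181),(229,180),(229,262),(174,262)],.070)
show('rack',[(76,36),(323,36),(305,577),(77,577)],.016)
show('shorttop',[(149,424),(242,424),(241,544),(149,543)],.040)
plan([.459,.326,.2],161.5)
```

```text
celltop world [0.4584 0.3284] tool [4.8 6.7]
[[20.5, -4.7], [19.9, 18.1], [-10.7, 18.1], [-10.5, -4.6]]
stopper world [0.458  0.3284] tool [5.2 6.7]
[[13.9, 1.3], [14.1, 12.3], [-3.6, 12.4], [-3.6, 0.6]]
rack world [0.4909 0.3168] tool [-29.7   6.1]
[[40.1, -22.7], [40.1, 36.5], [-99.4, 35.1], [-99.4, -24.5]]
shorttop world [0.5244 0.3055] tool [-65.    5.9]
[[-49.7, -5.2], [-49.7, 17.0], [-80.5, 17.1], [-80.2, -5.3]]
now [0.4607 0.3205 0.2477] [1.7999e+02 3.0000e-02 1.6155e+02] t 16.5 grip 0.0435 0.0
slide [0.0068 0.0094 0.0953] ang [0.     0.0002 0.0003]
```

Request:
step_arm --rows '[{"slide":[0.0098,0.0134,0],"angular":[0,0,0.003],"jaw":0.5},{"slide":[0,0,0.06],"angular":[0,0,0],"jaw":0.5},{"slide":[0,0,0.06],"angular":[0,0,0],"jaw":0.5},{"slide":[0,0,0.06],"angular":[0,0,0],"jaw":0.5},{"slide":[0,0,0.06],"angular":[0,0,0],"jaw":0.5},{"slide":[0,0,0],"angular":[0,0,0],"jaw":0.5},{"slide":[0,0,0],"angular":[0,0,0],"jaw":0.5}]' --newtons 10

```text
time_s: 17.38
tool_pos: [0.4583, 0.3293, 0.1283]
tool_rot: [179.9, 0.0, 161.2]
force: [-1.3, 0.2, -0.2]
grip_width: 0.0433
grasp_force: 0.0
```

Run:
```python
from h import *
plan([.4583,.3284,.025],161); print(env.get_obs()['qpos'].round(1))
a=env.read_camera('wrist')[:,:,::-1]; i=env.camera_info('wrist'); np.save('pics/w6i.npy',i,allow_pickle=True)
p,R,o=rt(); print(proj(i,R.apply([[0,-.02,-.019],[0,.02,-.019]])+p).round(0), proj(i,[[.4583,.3284,.07]]).round(0))
cv2.imwrite('pics/w6.png',cv2.resize(a[180:380,180:380],None,fx=3,fy=3,interpolation=cv2.INTER_CUBIC))
```

```text
now [0.4583 0.3293 0.1283] [1.7993e+02 4.0000e-02 1.6117e+02] t 17.38 grip 0.0433 0.0
slide [-0.0004 -0.0021  0.2066] ang [0.0004 0.0002 0.001 ]
[ 18.1  27.5 -70.2 100.7  27.3  71.4  12.1]
[[233. 273.]
 [316. 273.]] [[272. 224.]]
```

View pics/w6.png

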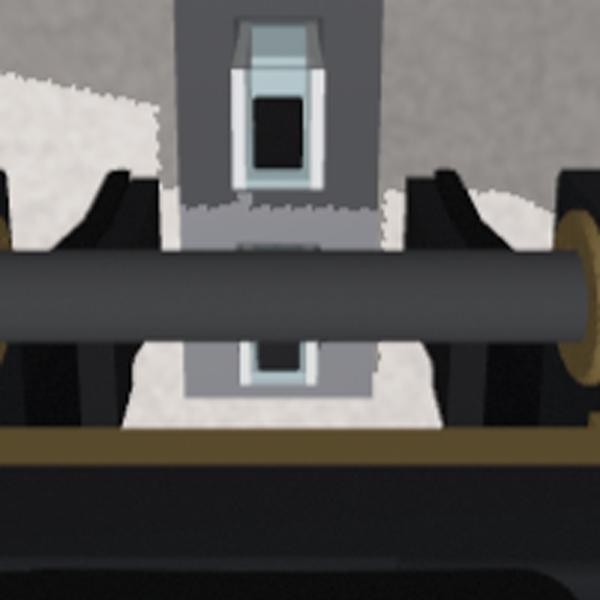

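Run:
```python
from h import *
i=env.camera_info('wrist'); p,R,o=rt()
f=lambda u,v,z: ray(i,(u+.5)/3-.5+180,(v+.5)/3-.5+180,z)
def show(n,pts,z):
    P=np.array([f(u,v,z) for u,v in pts]); L=R.inv().apply(P-p)
    print(n,'world',P[:,:2].mean(0).round(4),'tool',(L[:,:2].mean(0)*1e3).round(1)); print((L[:,:2]*1e3).round(1).tolist())
show('celltop',[(232,68),(325,68),(324,190),(231,188)],.066)
show('stopper',[(253,97),(303,97),(302,169),(253,167)],.070)
show('rackedges',[(175,20),(383,20),(185,397),(373,397)],.016)
# finger inner edges: assume pad tips at TCP height z
show('fingers',[(160,190),(405,190)],p[2])
```

```text
celltop world [0.4585 0.3283] tool [-0.2 -1.2]
[[15.1, -12.1], [15.1, 10.0], [-15.8, 10.1], [-15.2, -12.8]]
stopper world [0.4581 0.3283] tool [ 0.2 -1.3]
[[9.0, -7.1], [9.0, 4.7], [-8.9, 4.5], [-8.4, -7.2]]
rackedges world [0.5    0.3143] tool [-43.9  -1.1]
[[17.2, -30.9], [17.1, 28.8], [-104.9, -31.1], [-105.0, 28.8]]
fingers world [0.4509 0.3318] tool [ 8.  -0.2]
[[8.0, -21.9], [8.0, 21.5]]
```

Request:
step_arm --rows '[{"slide":[0,-0.0024,0.02],"angular":[0,0,0],"jaw":0.5},{"slide":[0,0,0.04],"angular":[0,0,0],"jaw":0.5},{"slide":[0,0,0.04],"angular":[0,0,0],"jaw":0.5},{"slide":[0,0,0.04],"angular":[0,0,0],"jaw":0.5},{"slide":[0,0,0.04],"angular":[0,0,0],"jaw":0.5},{"slide":[0,0,0.0266],"angular":[0,0,0],"jaw":0.5},{"slide":[0,0,0],"angular":[0,0,0],"jaw":0.5},{"slide":[0,0,0],"angular":[0,0,0],"jaw":0.35},{"slide":[0,0,0],"angular":[0,0,0],"jaw":0.3}]'

```text
time_s: 18.55
tool_pos: [0.4582, 0.3277, 0.0245]
tool_rot: [179.9, 0.1, 161.2]
force: [0.6, -0.6, -0.6]
grip_width: 0.031
grasp_force: 0.0
```

Request:
step_arm --rows '[{"slide":[0,0,0],"angular":[0,0,0],"jaw":0.25},{"slide":[0,0,0],"angular":[0,0,0],"jaw":0.2},{"slide":[0,0,0],"angular":[0,0,0],"jaw":0.1},{"slide":[0,0,0],"angular":[0,0,0],"jaw":0},{"slide":[0,0,0],"angular":[0,0,0],"jaw":0}]'

```text
time_s: 19.18
tool_pos: [0.458, 0.3275, 0.0242]
tool_rot: [180.0, 0.0, 161.2]
force: [0.6, -0.3, 4.8]
grip_width: 0.0221
grasp_force: 10.0
```

Request:
step_arm --rows '[{"slide":[0,0,-0.006],"angular":[0,0,0],"jaw":0},{"slide":[0,0,-0.012],"angular":[0,0,0],"jaw":0},{"slide":[0,0,-0.024],"angular":[0,0,0],"jaw":0},{"slide":[0,0,-0.045],"angular":[0,0,0],"jaw":0},{"slide":[0,0,-0.06],"angular":[0,0,0],"jaw":0},{"slide":[0,0,-0.06],"angular":[0,0,0],"jaw":0},{"slide":[0,0,-0.045],"angular":[0,0,0],"jaw":0},{"slide":[0,0,-0.02],"angular":[0,0,0],"jaw":0},{"slide":[0,0,0],"angular":[0,0,0.02],"jaw":0},{"slide":[0,0,0],"angular":[0,0,0.04],"jaw":0}]' --newtons 15

```text
time_s: 20.42
tool_pos: [0.4574, 0.3267, 0.1594]
tool_rot: [-179.9, -0.0, 150.2]
force: [-0.5, 0.2, -0.4]
grip_width: 0.0219
grasp_force: 15.0
```

Request:
step_arm --rows '[{"slide":[0,0,0],"angular":[0,0,0.05],"jaw":0},{"slide":[0,0,0],"angular":[0,0,0.05],"jaw":0},{"slide":[0,0,0],"angular":[0,0,0.05],"jaw":0},{"slide":[0,0,0],"angular":[0,0,0.05],"jaw":0},{"slide":[0,0,0],"angular":[0,0,0.05],"jaw":0},{"slide":[0,0,0],"angular":[0,0,0.05],"jaw":0},{"slide":[0,0,0],"angular":[0,0,0.028],"jaw":0},{"slide":[0,0,0],"angular":[0,0,0],"jaw":0}]'

```text
time_s: 21.42
tool_pos: [0.4573, 0.3269, 0.1594]
tool_rot: [-180.0, 0.0, 91.4]
force: [0.1, 0.5, -0.7]
grip_width: 0.0222
grasp_force: 15.0
```

Run:
```python
from h import *
plan([.5448,-.028,.17],91.2); print(env.get_obs()['qpos'].round(1))
```

```text
now [0.4573 0.3269 0.1594] [-1.7995e+02  5.0000e-02  9.1420e+01] t 21.43 grip 0.0222 15.0
slide [-0.714   0.1573 -0.0208] ang [-0.0003  0.0003  0.0012]
[ 10.7  18.5 -57.6  99.   16.4  71.6 -49.4]
```

Move above the beam in 8 rows, then pause and look.

Request:
step_arm --rows '[{"slide":[-0.06,0.013,0],"angular":[0,0,0],"jaw":0},{"slide":[-0.09,0.02,0],"angular":[0,0,0],"jaw":0},{"slide":[-0.1,0.022,0],"angular":[0,0,0],"jaw":0},{"slide":[-0.1,0.022,0],"angular":[0,0,0],"jaw":0},{"slide":[-0.1,0.022,0],"angular":[0,0,0],"jaw":0},{"slide":[-0.1,0.022,0],"angular":[0,0,0],"jaw":0},{"slide":[-0.09,0.02,0],"angular":[0,0,0],"jaw":0},{"slide":[-0.06,0.013,0],"angular":[0,0,0],"jaw":0},{"slide":[-0.014,0.003,0],"angular":[0,0,0],"jaw":0},{"slide":[0,0,0],"angular":[0,0,0],"jaw":0}]'

```text
time_s: 22.68
tool_pos: [0.5443, -0.0268, 0.1596]
tool_rot: [-180.0, -0.1, 91.4]
force: [-0.0, 0.9, -0.9]
grip_width: 0.0221
grasp_force: 15.0
```

Run:
```python
from h import *
plan([.5448,-.028,.0443],91.2)
i=env.camera_info('wrist'); np.save('pics/w7i.npy',i,allow_pickle=True)
a=env.read_camera('wrist')[:,:,::-1]; s=env.read_camera('scene')[:,:,::-1]; np.save('pics/w7.npy',a)
cv2.imwrite('pics/w7.png',cv2.resize(a,(800,600),interpolation=cv2.INTER_CUBIC))
```

```text
now [ 0.5443 -0.0268  0.1596] [-1.7996e+02 -6.0000e-02  9.1420e+01] t 22.68 grip 0.0221 15.0
slide [-0.0027  0.001   0.2305] ang [-0.0002 -0.0003  0.0012]
```

View pics/w7.png

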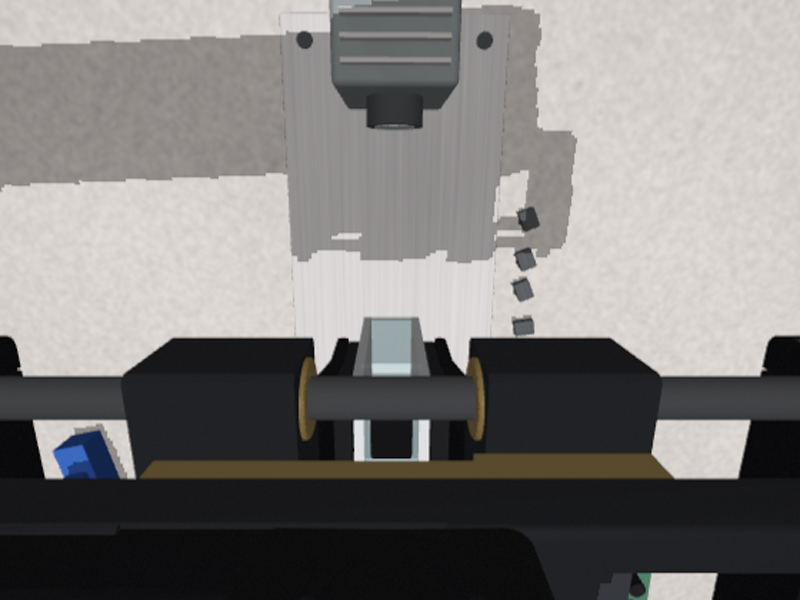

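Cell held upright between the pads (columns 355–430). The plate's screws are at (305,40) and (485,40), its edges run 281→294 and 511→492, and the lens tube end spans 367–422 at row 127. All four chips are on the bench at columns ~525. I'll refine the beam position from this.

Run:
```python
from h import *
i=env.camera_info('wrist'); p,R,o=rt()
f=lambda u,v,z: ray(i,(u+.5)*.7-.5,(v+.5)*.7-.5,z)
def show(n,pts,z):
    P=np.array([f(u,v,z) for u,v in pts]); L=R.inv().apply(P-p)
    print(n,'world',P[:,:2].round(4).tolist(),'tool mm',(L[:,:2]*1e3).round(1).tolist())
show('screws',[(305,40),(485,40)],.008)
show('edges near',[(294,300),(492,300)],.008)
show('edges far',[(284,80),(507,80)],.008)
show('tube',[(367,126),(422,126)],.058)
uz=p[2]-.0163
show('cell underside',[(364,319),(419,319)],uz)
show('cell top',[(355,459),(430,459)],uz+.058)
print(i['R'].round(3))
# predicted underside & top corners
X=R.apply([[a,b,z] for z in(.0163,.0163-.058) for a in(.015,-.015) for b in(-.011,.011)])+p
print(((proj(i,X)+.5)/.7-.5).round(0).tolist())
```

```text
screws world [[0.4867, 0.1228], [0.5968, 0.1257]] tool mm [[149.7, -53.6], [149.7, 56.6]]
edges near world [[0.4757, -0.0423], [0.6145, -0.0386]] tool mm [[-14.9, -69.0], [-15.0, 69.8]]
edges far world [[0.4731, 0.0998], [0.6123, 0.1035]] tool mm [[127.2, -67.7], [127.1, 71.5]]
tube world [[0.5279, 0.0691], [0.5574, 0.0699]] tool mm [[95.0, -13.8], [95.0, 15.7]]
cell underside world [[0.5321, -0.0127], [0.5543, -0.0121]] tool mm [[13.2, -11.8], [13.2, 10.3]]
cell top world [[0.5331, -0.0379], [0.5552, -0.0373]] tool mm [[-12.0, -11.6], [-12.0, 10.5]]
[[ 1.     0.027 -0.   ]
 [ 0.026 -0.968  0.251]
 [ 0.007 -0.251 -0.968]]
[[366.0, 315.0], [421.0, 315.0], [367.0, 383.0], [420.0, 383.0], [355.0, 374.0], [434.0, 374.0], [357.0, 468.0], [431.0, 468.0]]
```

Request:
step_arm --rows '[{"slide":[0,0.0014,0.01],"angular":[0,0,0.0017],"jaw":0},{"slide":[0,0,0.025],"angular":[0,0,0],"jaw":0},{"slide":[0,0,0.04],"angular":[0,0,0],"jaw":0},{"slide":[0,0,0.04],"angular":[0,0,0],"jaw":0},{"slide":[0,0,0.04],"angular":[0,0,0],"jaw":0},{"slide":[0,0,0.04],"angular":[0,0,0],"jaw":0},{"slide":[0,0,0.025],"angular":[0,0,0],"jaw":0},{"slide":[0,0,0.0106],"angular":[0,0,0],"jaw":0},{"slide":[0,0,0],"angular":[0,0,0],"jaw":0},{"slide":[0,0,0],"angular":[0,0,0],"jaw":0}]'

```text
time_s: 24.02
tool_pos: [0.546, -0.0278, 0.0452]
tool_rot: [179.9, 0.0, 91.1]
force: [0.1, 0.4, -0.8]
grip_width: 0.0219
grasp_force: 15.0
```

Run:
```python
from h import *
plan([.545,-.0275,.0443],91.1); o=env.get_obs(); print(o['force'],o['joint_velocities'].round(2))
```

```text
now [ 0.546  -0.0278  0.0452] [1.7992e+02 2.0000e-02 9.1050e+01] t 24.02 grip 0.0219 15.0
slide [ 0.0007 -0.002   0.0018] ang [ 0.0004  0.0001 -0.0003]
[ 0.07177056  0.38449655 -0.82503103] [ 0.09 -0.19 -0.13 -0.09  0.08  0.1  -0.  ]
```

Request:
step_arm --rows '[{"slide":[0,-0.001,0.0014],"angular":[0,0,0],"jaw":0},{"slide":[0,0,0],"angular":[0,0,0],"jaw":0},{"slide":[0,0,0],"angular":[0,0,0],"jaw":0},{"slide":[0,0,0],"angular":[0,0,0],"jaw":0},{"slide":[0,0,0],"angular":[0,0,0],"jaw":0}]'

```text
time_s: 24.65
tool_pos: [0.5448, -0.0279, 0.0438]
tool_rot: [-180.0, 0.0, 91.0]
force: [-0.3, 0.7, -1.2]
grip_width: 0.0219
grasp_force: 15.0
```

Run:
```python
from h import *
plan([.545,-.0275,.0443],91.1); print(env.sign_off())
```

```text
now [ 0.5448 -0.0279  0.0438] [-1.800e+02  1.000e-02  9.105e+01] t 24.65 grip 0.0219 15.0
slide [ 0.0007  0.0004 -0.001 ] ang [-0.      0.     -0.0003]
the job is handed in; nothing more can be done
None
```

The job is handed in at 24.65 s: the chips are off the plate, the scraper stands upright on the bench, and the tall cell is held still in the beam by its frosted faces; its final pose rests on the arm's readings, within about 1 mm of my measured beam point, as my picture views were used up.

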